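# Check a scooter tyre's pressure at a slanted valve

### The job

Take the tyre pressure gauge out of its wooden holder and press its chuck squarely onto the slanted valve of the scooter wheel until it clicks over the valve's collar. Then keep it pushed fully home against the spring of the valve pin, in line with the valve, so that the reading can be taken: finish while still gripping the gauge and holding it there. Leave the other things on the table where they lie.

Things in the scene. Friction and masses are not known exactly. Their poses are not given: they have to be found in the camera images.
- gauge: Digital tyre gauge, a stick 128 mm long, about 0.15 kg, standing upright, chuck down, in the holder. Body: grey bar 28 (own x) by 36 mm (own y), 82 mm long; below it a flange 39 mm across, 4 mm thick, then the round steel chuck, 42 mm long, 22.4 mm across (25 at the mouth). Display on one wide face. Origin at the centre of the chuck's mouth (lower end), z along the gauge to its top.
- gauge_grip (a point): Where to take the gauge: on its long axis, 24 mm below its top end, 104 mm above the mouth. Axes as gauge. The two narrow faces (facing own +y and -y, 36 mm apart) carry ribbed rubber here for the fingers; while it stands in the holder this point is 112 mm above the table.
- gauge_mouth (a point): Centre of the chuck's open mouth, the lower end; axes as gauge. A funnel 20 mm wide narrows within 5 mm to a bore 13.6 mm wide that ends 17.5 mm above the mouth. Three sprung jaws stand in the bore 6 mm above the mouth, leaving an 8 mm opening; they give way over the valve's collar and snap in behind it.
- holder: Fixed wooden block, 85 (x) by 110 (y) by 50 mm high; origin under its centre, on the table. The gauge's chuck hangs in the 28 mm hole through its centre and the flange rests on its top; four short metal bits stand up to 26 mm out of its corners. It stands to the left or to the right, turned anyhow.
- wheel: Scooter wheel lying flat and fixed on the table: black tyre 215 mm across, 52 mm thick, rim opening 112 mm wide, hub 50 mm across and 47 mm high, axle out. Origin at its centre on the table. Its valve stands on its +x side (within 45 degrees of pointing away from the robot) and slants towards its centre, so the valve points up and roughly towards the robot.
- valve: Brass tyre valve, a straight stem slanted 25 degrees from vertical. Origin at the centre of its upper rim, 74 mm above the table, 36 mm from the wheel's centre; z along the stem, outwards. Rim 7 mm across, widening to a collar 11 mm across 6 to 8 mm below the rim; below that 7.6 mm thick down to a nut 20 mm below the rim. A steel pin 4.4 mm thick stands 6 mm proud of the rim.
- valve_seat (a point): Point on the valve's axis 17.5 mm below its rim (axes as valve). The centre of the gauge's mouth lies here when the gauge is fully home, the bottom of its bore on the rim.
- valve_pin (a joint): How far the sprung pin is pushed in, in m: 0 out, 0.006 flush (gauge fully home). The spring pushes back along the valve with 1.5 N at first and 9.5 N when flush. The jaws click over the collar with about 10 N of push, when the pin is about 0.003 in; let go, the gauge springs back to about 0.0034 and may sag. A push of 10 to 25 N holds it home.
- deck_case: Bystander: grey plastic card-deck box, 74 by 100 by 102 mm high, standing beyond the middle; origin under its centre.
- cards: Bystander: pile of green cards, 63 by 88 by 22 mm high, at the right; origin under its centre.
- coins: Bystander: four stacked coins, 25 mm across, 10 mm high, near the robot; origin under its centre.
- paper_cup: Bystander: paper cup, 80 mm across, 95 mm high, at the left; origin under its centre.
- tyre_lever: Bystander: plastic tyre lever, 125 mm long along its own x, 17 mm wide, 9 mm high, lying in the middle between wheel and holder; origin under its centre.
- valve_cap: Bystander: the valve's dust cap, 12 mm across, 15 mm high, standing in the middle between wheel and holder; origin under its centre.
- spanner: Bystander: spanner, 160 mm long along its own x, lying near the robot; origin at its middle on the table.
There are look-alikes about, which are no part of the job. Of the things that look like the holder, take the one that is farthest from the robot's base at the start. There is more than one size of the gauge; the job needs the larger.

How it is judged:
By the outcome, as a careful person would: the job done as asked, in the order asked, and still so for the second after the job is handed in, while the arm keeps its last pose, push and grip.
It also fails if it takes over 40 s, if anything falls off the work surface, if the arm or the gripper's body presses on something with over 40 N, if the wrist force passes 120 N, or if a joint passes its speed limit or range.

### The arm

A 7-joint arm with a two-finger parallel gripper is mounted at the origin on the work surface. World frame = base frame: x ahead of the robot, y to its left, z up, the work surface at z = 0. Lengths are in m, angles in rad, forces in N, time in s.
With the tool pointing down it reaches from about 0.425 to 0.925 m from the base axis. Payload 6.8 kg.
Tool frame: the origin (TCP) lies midway between the tips of the shut fingers; the grasp point (between the pads) lies 19 mm behind it; x points along the fingers, y is the direction in which the jaws open and shut, and the axes are right-handed (so a half turn about x gives the same grasp; the last joint's range is limited). The gripper opens to 85 mm and grips with 20 to 120 N. Pads are 22 mm wide; open, the fingers measure 114 mm over their backs; the gripper's body (76 mm by 85 mm) begins 54 mm behind the grasp point. The pads swing forward as they close: fully open they stand 13 mm farther back than shut.
Start: joints at [1.229, 0.477, 0.022, 1.555, -0.011, 1.109, -0.083], TCP at [0.156, -0.657, 0.231] pointing down, gripper open.
Joint ranges: [-2.96, 2.96], [-0.34, 2.1], [-1.41, 1.46], [0.24, 2.44], [-1.37, 4.51], [0.17, 1.92], [-2.96, 2.96]. Speed limits (rad/s): [2.39, 2.39, 3.14, 3.14, 3.14, 3.14, 3.14].

### API

Orientations are given as a rotation vector (axis times angle).
In Python, from bench import r gives the robot as it stands.
- The arm moves only by the tool carry_out, never from a script. Its argument "targets" is one flat list of numbers, 7 for each row, row after row: the finger opening in m, from 0 to 0.0854, then the shift along the tool's x, y, z in m, then the turn, a rotation vector about the tool's x, y, z in units of 5 degrees (1.0 is 5 degrees). A call has 1 to 12 rows; each row is the pose to reach, as a shift and turn from the pose measured when the call began, along the tool's axes at that moment; what a row does not reach only later rows make up. A row lasts 1/8 s, in which the tool goes at most 62.5 mm and 10.7 degrees, less where a joint would pass 70% of its speed; a pose out of reach is approached as far as the arm can. A call with a gripper value outside its range is refused whole. The fingers move at their own pace and stop on an object; "squeeze" is the grip in N (left out, the last holds). Time passes only in rows, so rows that repeat a pose let the fingers close. It gives the time, the measured TCP pose, the force and the opening at its end, in the units of the state.
- r.get_obs(): the state, without advancing time (a new reading comes with each control period).
- r.grab_frame(name): name is "side" or "top"; returns the picture (384x512x3 uint8, blue, green, red); there is no depth.
- r.camera_info(name): a dict with "fx", "fy", "cx", "cy" (pixels), "xyz" and "orientation" of the camera in the world. Camera axes: x right, y up, looking along -z (the intrinsics and any distortion apply to the point x, -y, -z); pixel columns grow to the right and rows downward; lengths in m; the calibration is good to about 2 mm. A picture is of the moment at which its call begins. camera_info takes no time and is no camera call.
- r.hand_in(): hands the job in, once; it reports no verdict.
The state is a dict: "clock": time; "joints": joint angles; "qvel": joint speeds; "tau": joint torques, N m; "tcp_pos": TCP position; "orientation": TCP orientation; "contact_force": force on the tool from outside, world axes, zero at the start; "moment": the same for the moment, N m; "grip_width": finger opening in m.
Only numpy, scipy, OpenCV 4.12 (cv2) and the standard library are available. Lean on these libraries where they do the work, as an engineer would, in place of code of your own. Each camera call takes 0.05 s, during which the arm holds its last target. There are 200 camera calls.

## Working session

There is one attempt and no reset: what is moved stays moved. The work goes in short steps, Python scripts to look and compute and a tool call to move; the robot and the scene stay as the last step left them, time stands still between calls to the robot, and variables do not carry over. Pictures are saved under pics/ and viewed, about 8 in all and at most 12, crops included, and the job is handed in when it is done.

Besides the shell and the picture viewer there is one more tool, called after "Emit:" as name(argument=value, ...) on one line, values as JSON. carry_out: Moves the arm, as the interface text tells. Its arguments: {"type":"object","properties":{"targets":{"type":"array","items":{"type":"number"}},"squeeze":{"type":"number"}},"required":["targets"]}

```bash
mkdir -p pics; ls
cat > h.py <<'E'
import numpy as np, cv2
from scipy.spatial.transform import Rotation as R
from bench import r
def cam(n):
    c=r.camera_info(n); o=np.array(c["orientation"],float)
    M=R.from_rotvec(o).as_matrix() if o.size==3 else (R.from_quat(o).as_matrix() if o.size==4 else o.reshape(3,3))
    return c,M
def ray(n,u,v):
    c,M=cam(n); d=np.array([(u-c["cx"])/c["fx"],-(v-c["cy"])/c["fy"],-1.]); return np.array(c["xyz"]),M@d
def onz(n,u,v,z):
    p,d=ray(n,u,v); return p+d*(z-p[2])/d[2]
def proj(n,X):
    c,M=cam(n); q=M.T@(np.array(X)-np.array(c["xyz"])); return np.array([c["cx"]-c["fx"]*q[0]/q[2], c["cy"]+c["fy"]*q[1]/q[2]])
def tri(a,b):
    (p,d),(q,e)=ray("top",*a),ray("side",*b)
    s=np.linalg.lstsq(np.c_[d,-e],q-p,rcond=None)[0]; A=p+s[0]*d;B=q+s[1]*e
    return (A+B)/2,np.linalg.norm(A-B)
def TR():
    o=r.get_obs(); return np.array(o["tcp_pos"]),R.from_rotvec(o["orientation"]).as_matrix()
E
python3 - <<'E'
from h import *
for n in("top","side"):
    f=r.grab_frame(n); cv2.imwrite(f"pics/{n}0.png",f); print(r.camera_info(n))
    cv2.imwrite(f"pics/{n}0b.png",cv2.resize(f,(800,600),interpolation=cv2.INTER_CUBIC))
print(r.get_obs())
E
```

```text
pics
{'fx': 456.9035159143544, 'fy': 456.9035159143544, 'cx': 252.36656879110757, 'cy': 184.81467101630875, 'xyz': array([ 0.28790028, -0.01042929,  1.37765055]), 'orientation': array([ 0.15866675, -0.16484224, -1.55593177])}
{'fx': 449.14180196492146, 'fy': 449.14180196492146, 'cx': 260.3352673625078, 'cy': 186.90649008303689, 'xyz': array([0.08039196, 0.67021731, 0.84845496]), 'orientation': array([ 0.31747776, -1.00957327, -2.31459871])}
{'clock': 0.1, 'joints': array([ 1.22889756,  0.47773724,  0.02233309,  1.55634387, -0.01147908,
        1.10932628, -0.08311819]), 'qvel': array([-2.32247619e-04, -2.76801284e-04,  5.20757757e-04, -2.77577606e-03,
       -1.16281944e-03,  1.87690141e-05, -9.94433383e-05]), 'tau': array([ 5.48319571e-03, -5.97760606e+01,  1.61412198e+00, -2.81953293e+01,
        1.28602283e-02,  5.11719642e-03, -9.30059997e-06]), 'tcp_pos': array([ 0.15624382, -0.65611289,  0.23041317]), 'orientation': array([ 2.09781825,  0.24816568, -2.09852157]), 'contact_force': array([ 0.3645156 ,  0.21922596, -0.06926298]), 'moment': array([-0.0720227 ,  0.0210321 , -0.05903582]), 'grip_width': 0.08530616471409212}
```

View pics/top0b.png

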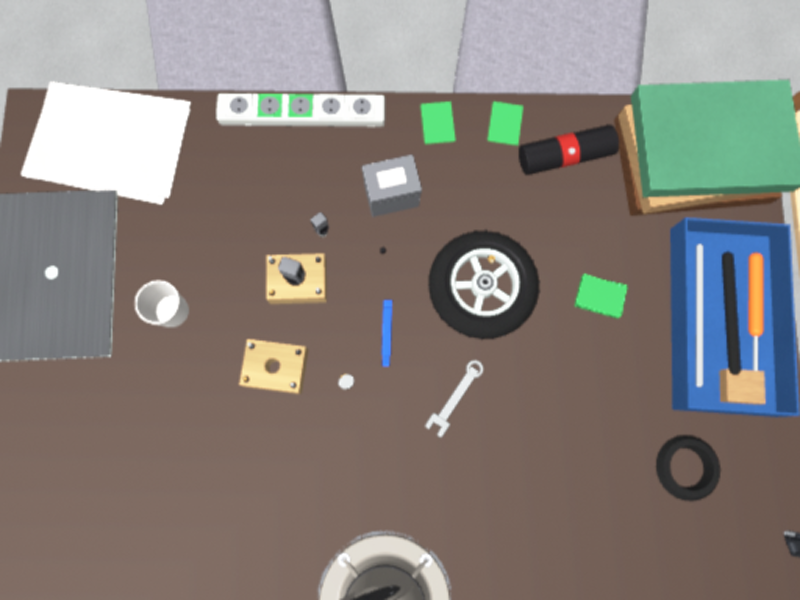

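View pics/side0b.png

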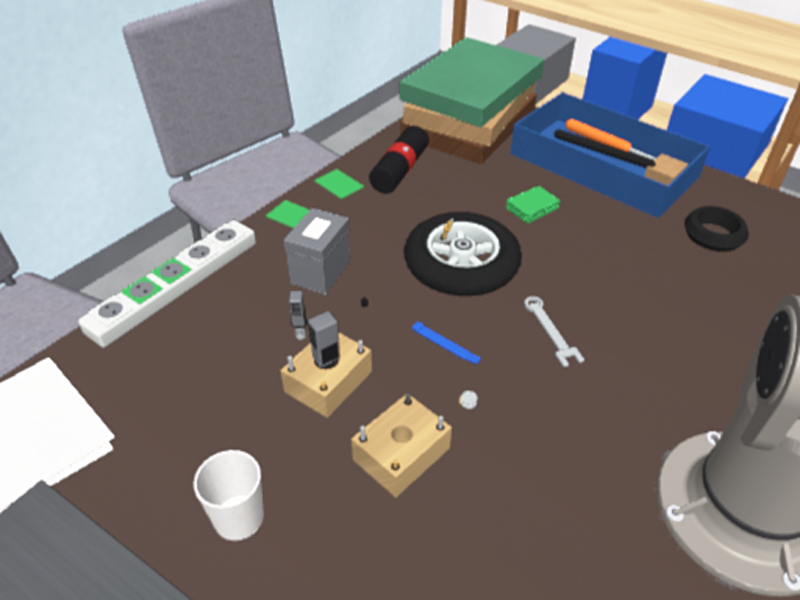

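Candidates, in 800x600 top-view pixels:
- **Holders:** (295,277) holds a gauge and is farther from the base. (273,366) is empty and nearer.
- **Gauges:** the larger one is at (290,268), in the far holder. A small one stands on the table at (319,223).

The far holder with the larger gauge fits the description. I'll confirm it in an enlarged crop that also shows the valve.

Run:
```python
from h import *
t=cv2.imread("pics/top0.png");s=cv2.imread("pics/side0.png")
def c(f,u,v,w,h): return cv2.resize(f[v:v+h,u:u+w],(400,300),interpolation=cv2.INTER_CUBIC)
g=np.vstack([np.hstack([c(t,160,130,80,60),c(s,170,180,80,60)]),np.hstack([c(t,290,150,40,30),c(s,265,130,40,30)])])
cv2.imwrite("pics/crop1.png",g)
# holder: wood mask in top
hsv=cv2.cvtColor(t,cv2.COLOR_BGR2HSV)
m=cv2.inRange(hsv,(12,60,140),(28,200,255)); m[:,230:]=0; m=cv2.morphologyEx(m,cv2.MORPH_CLOSE,np.ones((9,9)))
for k in cv2.findContours(m,0,2)[0]:
    if cv2.contourArea(k)>200:
        b=cv2.minAreaRect(k); print(b,[onz("top",*p,.05)[:2].round(3) for p in cv2.boxPoints(b)],onz("top",*b[0],.05).round(3))
print(onz("top",187,172,.136), onz("top",314,166,.078), proj("top",[.9,0,0]))
```

```text
((173.64999389648438, 233.9499969482422), (39.73940658569336, 31.961227416992188), 8.130102157592773) [array([0.38 , 0.274]), array([0.472, 0.266]), array([0.456, 0.15 ]), array([0.365, 0.16 ])] [0.418 0.213 0.05 ]
((189.0, 178.0), (32.0, 38.0), 90.0) [array([0.633, 0.233]), array([0.634, 0.119]), array([0.537, 0.116]), array([0.536, 0.229])] [0.585 0.174 0.05 ]
[0.58255846 0.16848315 0.136     ] [ 0.61793286 -0.1947349   0.078     ] [248.6583126  86.5149685]
```

View pics/crop1.png

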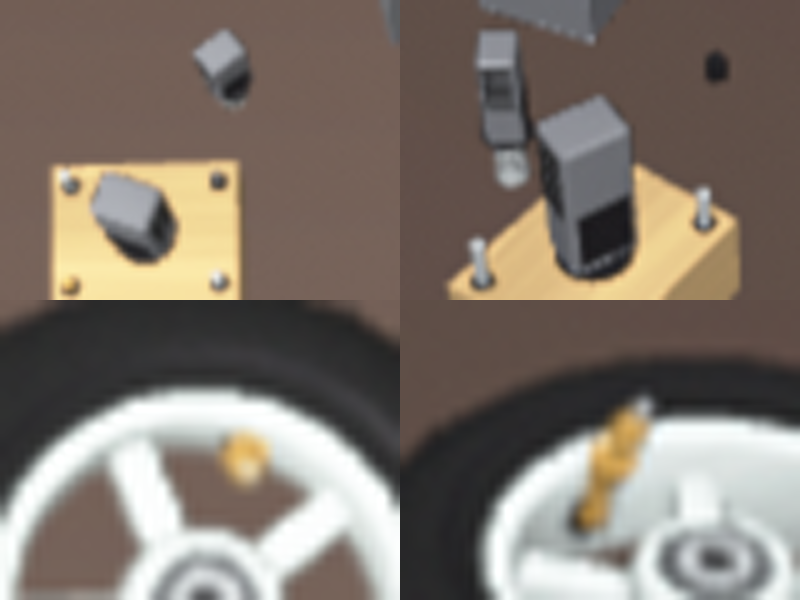

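The crop confirms it. The larger gauge stands in the far holder, with display and ribs visible. The small one stands on the table behind it. The valve has its pin tip at top crop (250,470) and side crop (645,405). Next I triangulate the points.

Run:
```python
from h import *
T=lambda u,v,k,a,b:((u+.5)/k-.5+a,(v+.5)/k-.5+b)
tt=[(103,173),(165,188),(150,230),(91,211)]
ss=[(140,130),(200,95),(232,125),(168,150)]
P=[onz("top",*T(*p,5,160,130),.136) for p in tt]; Q=[onz("side",*T(*p,5,170,180),.136) for p in ss]
for X in(P,Q):
    X=np.array(X); print(X.round(4).tolist(),X.mean(0).round(4)); 
    for i in range(4): d=X[(i+1)%4]-X[i]; print(np.linalg.norm(d).round(4),np.degrees(np.arctan2(d[1],d[0])).round(1))
ct=T(*np.mean(tt,0),5,160,130);cs=T(*np.mean(ss,0),5,170,180); print("gtop",tri(ct,cs))
a=T(250,170,10,290,150);b=T(243,105,10,265,130); print("pin",tri(a,b))
print("axle",tri(T(205,295,10,290,150),T(315,257,10,265,130)))
t=cv2.imread("pics/top0.png");s=cv2.imread("pics/side0.png")
for n,f,(u,v,w,h) in(("top",t,(305,158,18,16)),("side",s,(278,133,16,24))):
    m=cv2.inRange(cv2.cvtColor(f,cv2.COLOR_BGR2HSV),(12,110,100),(28,255,255)); k=np.zeros_like(m);k[v:v+h,u:u+w]=m[v:v+h,u:u+w]
    ys,xs=np.nonzero(k); print(n,len(xs),xs.mean(),ys.mean(),xs.min(),xs.max(),ys.min(),ys.max())
# tyre outline and white rim
for n,f,c in(("top",t,(310,181)),("side",s,(296,160))):
    hsv=cv2.cvtColor(f,cv2.COLOR_BGR2HSV)
    m=cv2.inRange(f,(0,0,0),(52,52,52)); w=cv2.inRange(hsv,(0,0,150),(180,60,255))
    for nm,mm in(("tyre",m),("rim",w)):
        mm=cv2.morphologyEx(mm,cv2.MORPH_CLOSE,np.ones((5,5)))
        for k in cv2.findContours(mm,0,2)[0]:
            if cv2.contourArea(k)>500 and cv2.pointPolygonTest(k,c,False)>0: e=cv2.fitEllipse(cv2.convexHull(k)); print(n,nm,e,[onz(n,*e[0],z).round(4) for z in(.026,.045)])
```

```text
[[0.6048, 0.1884, 0.136], [0.5965, 0.1533, 0.136], [0.5723, 0.1609, 0.136], [0.5829, 0.1942, 0.136]] [0.5891 0.1742 0.136 ]
0.036 -103.4
0.0253 162.8
0.0349 72.4
0.0227 -14.8
[[0.6016, 0.1903, 0.136], [0.5954, 0.1575, 0.136], [0.5716, 0.163, 0.136], [0.5836, 0.1918, 0.136]] [0.588  0.1757 0.136 ]
0.0334 -100.8
0.0244 167.0
0.0312 67.4
0.0181 -4.9
gtop (array([0.58951574, 0.17442899, 0.13399484]), np.float64(0.0001741258502537899))
pin (array([ 0.61627558, -0.19595919,  0.07947236]), np.float64(0.0007693674562172403))
axle (array([ 0.58474635, -0.18700575,  0.04638016]), np.float64(0.0019751989534120547))
top 9 313.44444444444446 164.88888888888889 312 315 164 166
side 28 285.42857142857144 146.14285714285714 283 288 141 152
top tyre ((309.31817626953125, 181.8498077392578), (67.57271575927734, 69.85462188720703), 114.0645980834961) [array([ 0.5815, -0.187 ,  0.026 ]), array([ 0.5774, -0.1845,  0.045 ])]
top rim ((310.07611083984375, 180.1445770263672), (42.72980499267578, 44.22654342651367), 115.7374267578125) [array([ 0.5868, -0.1894,  0.026 ]), array([ 0.5826, -0.1868,  0.045 ])]
side tyre ((295.6737976074219, 162.23123168945312), (52.97677230834961, 74.89070129394531), 94.41259002685547) [array([ 0.5799, -0.1821,  0.026 ]), array([ 0.5684, -0.1624,  0.045 ])]
side rim ((295.9331970214844, 155.7772674560547), (29.702369689941406, 46.07957077026367), 96.13491821289062) [array([ 0.5955, -0.2068,  0.026 ]), array([ 0.5836, -0.1865,  0.045 ])]
```

Everything agrees:

| Quantity | Measured | Given |
|---|---|---|
| Gauge position | (0.589, 0.175) | – |
| Gauge y axis azimuth | about 75° | – |
| Pin tip height | 79.5 mm | 79.4 mm |
| Pin tip to axle | 33.7 mm | 33.5 mm |

Next I work out the approach.

```bash
cat >> h.py <<'E'
G=np.array([.589,.175,0.]); PIN=np.array([.6163,-.196,.0795]); az=np.radians(-15.5)
ZV=np.array([-np.sin(np.radians(25))*np.cos(az),-np.sin(np.radians(25))*np.sin(az),np.cos(np.radians(25))])
SEAT=PIN-.0235*ZV
def frame(x,y):
    x=x/np.linalg.norm(x); y=y-x*(x@y); y/=np.linalg.norm(y); return np.c_[x,y,np.cross(x,y)]
def down(a): a=np.radians(a); return frame(np.array([0,0,-1.]),np.array([np.cos(a),np.sin(a),0]))
def rel(p,M):
    p0,M0=TR(); return (M0.T@(p-p0)).round(4).tolist(),(R.from_matrix(M0.T@M).as_rotvec(degrees=True)/5).round(2).tolist()
E
python3 - <<'E'
from h import *
p,M=TR(); print(M.round(3),np.degrees(np.arctan2(M[1,1],M[0,1])))
a0=np.degrees(np.arctan2(M[1,1],M[0,1]))
f0=np.arctan2(p[1],p[0])
for a in np.linspace(-76.6,16.6,9): 
    k=(a+76.6)/93.2; q=(.675+(.614-.675)*k)*np.array([np.cos(np.radians(a)),np.sin(np.radians(a)),0])+[0,0,.25]
    print(q.round(3),rel(q,down(a0+93.2*k)))
for a in(75,-105): print(a,rel(G+[0,0,.25],down(a)))
E
```

```text
[[-0.001  0.232 -0.973]
 [ 0.002 -0.973 -0.232]
 [-1.    -0.002  0.   ]] -76.60319200953177
[ 0.156 -0.657  0.25 ] ([-0.0196, 0.0005, -0.0001], [0.0, 0.0, 0.02])
[ 0.283 -0.605  0.25 ] ([-0.0196, -0.0209, -0.1348], [-2.33, -0.0, 0.02])
[ 0.394 -0.529  0.25 ] ([-0.0195, -0.0686, -0.261], [-4.66, -0.0, 0.02])
[ 0.487 -0.433  0.25 ] ([-0.0194, -0.14, -0.3736], [-6.99, -0.0, 0.02])
[ 0.558 -0.322  0.25 ] ([-0.0193, -0.2317, -0.4683], [-9.32, -0.01, 0.02])
[ 0.604 -0.201  0.25 ] ([-0.0191, -0.3394, -0.5416], [-11.65, -0.01, 0.02])
[ 0.625 -0.073  0.25 ] ([-0.0189, -0.4583, -0.591], [-13.98, -0.01, 0.02])
[0.619 0.054 0.25 ] ([-0.0187, -0.5832, -0.6149], [-16.31, -0.01, 0.02])
[0.588 0.175 0.25 ] ([-0.0185, -0.7088, -0.6131], [-18.64, -0.01, 0.02])
75 ([-0.0185, -0.7083, -0.6135], [-30.32, -0.02, 0.01])
-105 ([-0.0185, -0.7083, -0.6135], [5.68, 0.01, 0.02])
```

Emit:
carry_out(targets=[0.085,-0.02,-0.02,-0.135,-2.3,0,0,0.085,-0.02,-0.02,-0.135,-2.3,0,0,0.085,-0.02,-0.02,-0.135,-2.3,0,0,0.085,-0.02,-0.07,-0.26,-5,0,0,0.085,-0.02,-0.07,-0.26,-5,0,0,0.085,-0.02,-0.07,-0.26,-5,0,0,0.085,-0.02,-0.14,-0.374,-9,0,0,0.085,-0.02,-0.14,-0.374,-9,0,0,0.085,-0.02,-0.14,-0.374,-9,0,0,0.085,-0.02,-0.23,-0.468,-13,0,0,0.085,-0.02,-0.23,-0.468,-13,0,0,0.085,-0.02,-0.23,-0.468,-13,0,0])

```text
clock: 1.6
tcp_pos: [0.5605, -0.3191, 0.2506]
orientation: [1.355, 1.114, -1.35]
contact_force: [-0.6, -0.2, 0.1]
grip_width: 0.0852
```

Run:
```python
from h import *
p,M=TR(); print(p,M.round(3),r.get_obs()["joints"].round(2))
print(rel(np.array([.63,-.06,.25]),down(30)),rel(G+[0,0,.25],down(75)))
```

```text
[ 0.56054817 -0.31913253  0.25059948] [[ 0.     0.981 -0.194]
 [ 0.004 -0.194 -0.981]
 [-1.    -0.    -0.004]] [ 0.68  0.44 -0.36  1.59  0.16  1.15  0.1 ]
([0.0017, 0.0179, -0.2677], [-8.24, -0.05, -0.01]) ([0.0027, -0.0679, -0.4903], [-17.24, -0.04, -0.03])
```

Emit:
carry_out(targets=[0.085,0,0.018,-0.268,-8,0,0,0.085,0,0.018,-0.268,-8,0,0,0.085,0,0.018,-0.268,-8,0,0,0.085,0,0.018,-0.268,-8,0,0,0.085,0,0.018,-0.268,-8,0,0,0.085,0.003,-0.068,-0.49,-17.2,0,0,0.085,0.003,-0.068,-0.49,-17.2,0,0,0.085,0.003,-0.068,-0.49,-17.2,0,0,0.085,0.003,-0.068,-0.49,-17.2,0,0,0.085,0.003,-0.068,-0.49,-17.2,0,0,0.085,0.003,-0.068,-0.49,-17.2,0,0,0.085,0.003,-0.068,-0.49,-17.2,0,0])

```text
clock: 3.1
tcp_pos: [0.5896, 0.1723, 0.2492]
orientation: [0.214, 1.561, -0.21]
contact_force: [0.6, 0.2, -0.2]
grip_width: 0.0854
```

Run:
```python
from h import *
p,M=TR(); print(p,M.round(3),r.get_obs()["joints"].round(2))
print(rel(G+[0,0,.25],down(75)),rel(G+[0,0,.095],down(75)))
f=r.grab_frame("top");g=r.grab_frame("side")
c=lambda f,u,v,w,h: cv2.resize(f[v:v+h,u:u+w],(400,600),interpolation=cv2.INTER_CUBIC)
cv2.imwrite("pics/c2.png",np.hstack([c(f,140,110,80,120),c(g,165,110,80,120)]))
```

```text
[0.58957402 0.17225605 0.24923104] [[ 0.     0.267  0.964]
 [ 0.003  0.964 -0.267]
 [-1.     0.003 -0.001]] [ 0.2   0.47 -0.79  1.65  0.36  1.17  0.62]
([-0.0008, 0.0025, -0.0013], [-0.1, -0.01, -0.03]) ([0.1542, 0.0021, -0.0012], [-0.1, -0.01, -0.03])
```

View pics/c2.png

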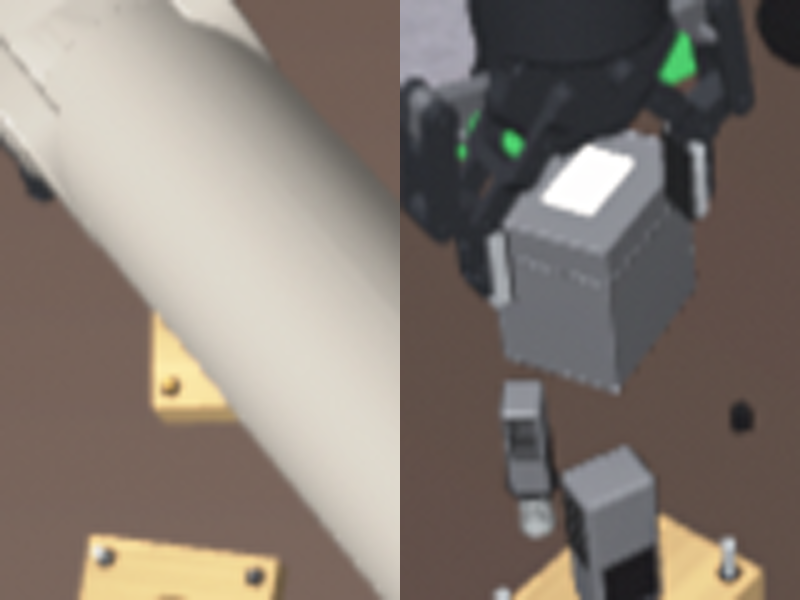

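The side crop shows the open fingers straddling the gauge top, with the jaw line along its long direction. I go down and grip.

Emit:
carry_out(targets=[0.085,0.05,0.0025,-0.001,0,0,0,0.085,0.1,0.0025,-0.001,0,0,0,0.085,0.135,0.0025,-0.001,0,0,0,0.085,0.158,0.0025,-0.001,0,0,0,0.085,0.158,0.0025,-0.001,0,0,0,0.02,0.158,0.0025,-0.001,0,0,0,0.02,0.158,0.0025,-0.001,0,0,0,0.02,0.158,0.0025,-0.001,0,0,0,0.02,0.158,0.0025,-0.001,0,0,0,0.02,0.158,0.0025,-0.001,0,0,0,0.02,0.158,0.0025,-0.001,0,0,0], squeeze=90)

```text
clock: 4.58
tcp_pos: [0.5902, 0.1764, 0.093]
orientation: [0.214, 1.558, -0.208]
contact_force: [0.0, -1.3, 6.1]
grip_width: 0.0356
```

Emit:
carry_out(targets=[0.02,-0.03,0,0,0,0,0,0.02,-0.08,0,0,0,0,0,0.02,-0.13,0,0,0,0,0,0.02,-0.18,0,0,0,0,0,0.02,-0.18,0,0,0,0,0])

```text
clock: 5.2
tcp_pos: [0.5914, 0.1773, 0.2777]
orientation: [0.217, 1.551, -0.205]
contact_force: [1.2, 0.2, -2.3]
grip_width: 0.0352
```

```bash
cat >> h.py <<'E'
def pose(d,a=45,L=.085): # tool pose with mouth d above pin tip on the axis
    a=np.radians(a); return PIN+(d+L)*ZV, frame(-ZV,np.array([np.cos(a),np.sin(a),0]))
E
python3 - <<'E'
from h import *
o=r.get_obs();print(TR(),o["joints"].round(2),o["contact_force"],o["grip_width"])
print(rel(np.array([.6,0,.27]),down(60)),rel(*pose(.1)),rel(*pose(.06)))
E
```

```text
(array([0.5914359 , 0.17725422, 0.2777077 ]), array([[ 0.01047334,  0.26564381,  0.96401435],
       [ 0.00611243,  0.96403221, -0.26571514],
       [-0.99992647,  0.0086754 ,  0.00847291]])) [ 0.2   0.45 -0.81  1.61  0.34  1.21  0.63] [ 1.20454574  0.23135762 -2.30778524] 0.0351982168772978
([0.0067, -0.1687, 0.0553], [2.92, 0.08, -0.11]) ([0.0279, -0.3534, 0.0447], [5.34, -4.83, 1.06]) ([0.0642, -0.3537, 0.0613], [5.34, -4.83, 1.06])
```

Emit:
carry_out(targets=[0.02,0.005,-0.05,0.03,1,0,0,0.02,0.005,-0.1,0.045,2,0,0,0.02,0.005,-0.15,0.055,3,0,0,0.02,0.01,-0.2,0.05,3.5,-1,0.2,0.02,0.015,-0.25,0.05,4,-2,0.5,0.02,0.02,-0.3,0.045,4.5,-3,0.7,0.02,0.025,-0.34,0.045,5,-4,1,0.02,0.028,-0.353,0.045,5.3,-4.8,1.1,0.02,0.028,-0.353,0.045,5.3,-4.8,1.1,0.02,0.028,-0.353,0.045,5.3,-4.8,1.1])

```text
clock: 6.45
tcp_pos: [0.5418, -0.1738, 0.247]
orientation: [0.573, 1.059, -0.499]
contact_force: [1.2, 0.1, -1.4]
grip_width: 0.0355
```

Run:
```python
from h import *
o=r.get_obs();print(TR(),o["joints"].round(2),o["contact_force"],o["grip_width"])
print(rel(*pose(.1)),rel(*pose(.02)))
p,M=TR(); m=p+.085*M[:,0]; print("mouth exp",m, proj("top",m),proj("side",m), proj("top",PIN),proj("side",PIN))
f=r.grab_frame("top");g=r.grab_frame("side")
c=lambda f,u,v,w,h: cv2.resize(f[v:v+h,u:u+w],(400,600),interpolation=cv2.INTER_CUBIC)
cv2.imwrite("pics/c3.png",np.hstack([c(f,280,110,60,90),c(g,255,75,60,90)]))
```

```text
(array([ 0.54179168, -0.17378422,  0.24697418]), array([[ 0.40598851,  0.63194885,  0.66016209],
       [-0.10652448,  0.75017421, -0.65260339],
       [-0.90764853,  0.19462606,  0.37188013]])) [ 0.79  0.14 -0.65  2.09  0.25  0.52  0.8 ] [ 1.22950612  0.13451961 -1.3550044 ] 0.03547523677206635
([-0.0004, -0.0015, 0.0004], [0.05, -0.06, -0.04]) ([0.0796, -0.0018, 0.0008], [0.05, -0.06, -0.04])
mouth exp [ 0.5763007  -0.1828388   0.16982405] [314.54401665 172.54242643] [300.77236116 120.66116277] [314.5125028  166.41937097] [288.98265559 140.06992561]
```

View pics/c3.png

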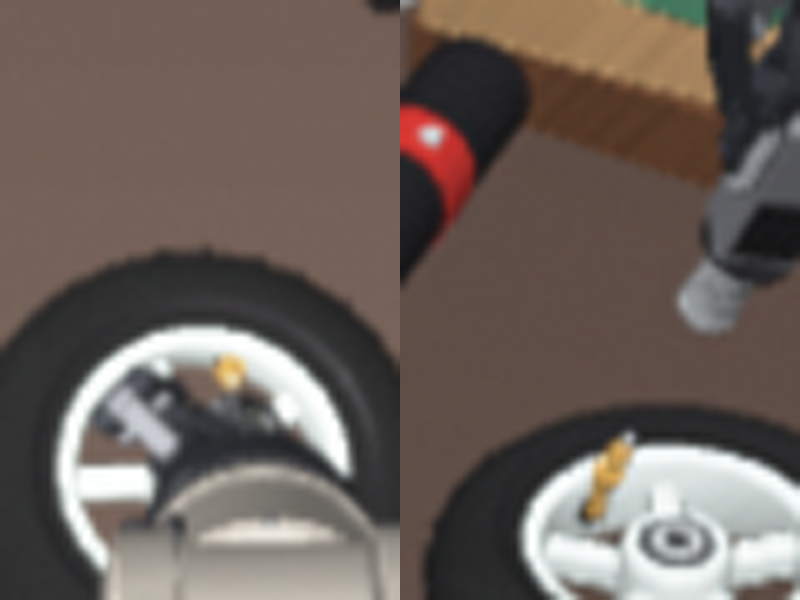

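The side view shows the mouth at about crop (710,312), against an expected (705,304), so it is within about 1 px. The chuck is parallel to the valve. I move closer and check the alignment with the expected axes overlaid.

Emit:
carry_out(targets=[0.02,0.025,-0.0015,0.0005,0,0,0,0.02,0.05,-0.0015,0.0005,0,0,0,0.02,0.075,-0.0015,0.0005,0,0,0,0.02,0.082,-0.0015,0.0005,0,0,0,0.02,0.082,-0.0015,0.0005,0,0,0,0.02,0.082,-0.0015,0.0005,0,0,0])

```text
clock: 7.3
tcp_pos: [0.5757, -0.1837, 0.1739]
orientation: [0.572, 1.057, -0.498]
contact_force: [0.1, -0.9, -2.4]
grip_width: 0.0353
```

Run:
```python
from h import *
o=r.get_obs();print(o["tcp_pos"],o["joints"].round(2),o["contact_force"],o["grip_width"])
for d in(.0,-.0235):print(rel(*pose(d)))
p,M=TR(); x=M[:,0]
f=r.grab_frame("top");g=r.grab_frame("side")
def crop(n,f,u,v,w,h,k):
    a=cv2.resize(f[v:v+h,u:u+w],None,fx=k,fy=k,interpolation=cv2.INTER_CUBIC)
    P=lambda X:tuple(int(round(t)) for t in (proj(n,X)-[u,v]+.5)*k-.5)
    for s in(.085,.043): cv2.circle(a,P(p+s*x),2,(0,0,255),-1)
    for s in(0,-.023): cv2.circle(a,P(PIN+s*ZV),2,(255,0,255),-1)
    # expected silhouette of chuck
    for s,rad in((.085,.0125),(.047,.0112)):
        for q in range(0,360,20):
            t=np.radians(q); cv2.circle(a,P(p+s*x+rad*(np.cos(t)*M[:,1]+np.sin(t)*M[:,2])),1,(255,255,0),-1)
    return a
cv2.imwrite("pics/c4.png",np.hstack([crop("top",f,294,150,40,60,10),crop("side",g,270,105,40,60,10)]))
```

```text
[ 0.57565996 -0.18367076  0.17389264] [ 0.65  0.3  -0.53  2.1   0.5   0.39  0.57] [ 0.13413278 -0.85698607 -2.40002316] 0.03527876930495811
([0.0185, -0.0016, -0.0007], [0.06, -0.04, -0.06])
([0.042, -0.0018, -0.0007], [0.06, -0.04, -0.06])
```

View pics/c4.png

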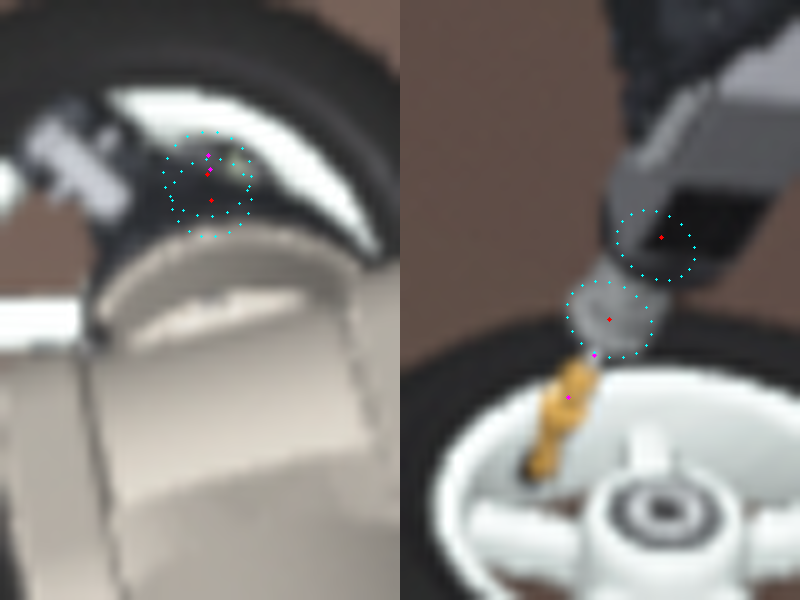

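Run:
```python
from h import *
s=cv2.imread("pics/side0.png"); t=cv2.imread("pics/top0.png")
for n,f,(u,v,w,h) in(("side",s,(276,133,18,24)),("top",t,(305,155,18,18))):
    F=f.astype(float); sat=F[...,2]-F[...,0]; W=np.zeros_like(sat); W[v:v+h,u:u+w]=np.clip(sat[v:v+h,u:u+w]-30,0,None)
    ys,xs=np.nonzero(W); ww=W[ys,xs]; c=np.average(np.c_[xs,ys],axis=0,weights=ww)
    C=np.cov(np.c_[xs,ys].T,aweights=ww); e,V=np.linalg.eigh(C); d=V[:,1]; print(n,c,np.sqrt(e),"slope dx/dy",d[0]/d[1])
    if n=="side":
        for y in range(v,v+h):
            k=W[y,u:u+w]
            if k.sum()>20: print(y,round((k*np.arange(u,u+w)).sum()/k.sum(),2),int(k.sum()))
for a in range(-45,31,5):
    A=np.radians(a); z=np.array([-.4226*np.cos(A),-.4226*np.sin(A),.9063])
    q0=proj("side",PIN-.006*z);q1=proj("side",PIN-.05*z); t0,t1=proj("top",PIN-.006*z),proj("top",PIN-.05*z)
    print(a,((q1-q0)[0]/(q1-q0)[1]).round(3),(t1-t0).round(2))
```

```text
side [285.70798235 145.77777778] [1.00094209 3.15529814] slope dx/dy -0.4282729848338253
141 287.06 89
142 287.35 240
143 287.0 295
144 286.13 293
145 285.77 344
146 285.82 368
147 285.42 243
148 284.62 117
149 284.3 118
150 284.03 155
151 283.83 171
152 283.47 60
top [313.93993232 165.20812183] [1.18821959 1.33791723] slope dx/dy -0.786393222159325
-45 -0.281 [ 2.42 -0.95]
-40 -0.354 [ 2.02 -1.3 ]
-35 -0.423 [ 1.6  -1.62]
-30 -0.486 [ 1.14 -1.9 ]
-25 -0.543 [ 0.66 -2.15]
-20 -0.592 [ 0.17 -2.35]
-15 -0.633 [-0.34 -2.51]
-10 -0.667 [-0.86 -2.63]
-5 -0.692 [-1.39 -2.7 ]
0 -0.711 [-1.92 -2.72]
5 -0.722 [-2.45 -2.71]
10 -0.726 [-2.98 -2.64]
15 -0.725 [-3.5  -2.54]
20 -0.718 [-4.   -2.39]
25 -0.706 [-4.49 -2.19]
30 -0.689 [-4.96 -1.96]
```

The side slope of the lower stem disagrees somewhat. The upper stem (tip to nut) gives an azimuth of about −19°, and the wheel centre gives −15.6°. I take −17° and feel my way in, watching the lateral forces.

```bash
sed -i 's/az=np.radians(-15.5)/az=np.radians(-17)/' h.py
cat >> h.py <<'E'
def st():
    o=r.get_obs();p,M=TR(); m=p+.085*M[:,0]; h=(m-PIN)@ZV; l=m-PIN-h*ZV
    print("d %.4f lateral(tool) %s tilt %.2f F_tool %s M_tool %s w %.4f"%(h,(M.T@l).round(4),np.degrees(np.arccos(-M[:,0]@ZV)),(M.T@o["contact_force"]).round(1),(M.T@o["moment"]).round(2),o["grip_width"]))
    print(o["clock"],o["joints"].round(2))
    for d in(-.008,-.016,-.0235,-.026): print(d,rel(*pose(d)))
E
python3 -c "from h import *;st()"
```

```text
d 0.0185 lateral(tool) [0.     0.0014 0.0007] tilt 0.97 F_tool [ 1.4  0.  -1.1] M_tool [ 0.03  0.59 -0.33] w 0.0352
7.4 [ 0.65  0.3  -0.53  2.1   0.5   0.39  0.57]
-0.008 ([0.0265, -0.0006, -0.0011], [0.04, -0.09, -0.17])
-0.016 ([0.0345, -0.0007, -0.0011], [0.04, -0.09, -0.17])
-0.0235 ([0.042, -0.0008, -0.001], [0.04, -0.09, -0.17])
-0.026 ([0.0445, -0.0008, -0.001], [0.04, -0.09, -0.17])
```

Emit:
carry_out(targets=[0.02,0.01,-0.002,-0.001,0,-0.1,-0.2,0.02,0.018,-0.002,-0.001,0,-0.1,-0.2,0.02,0.025,-0.002,-0.001,0,-0.1,-0.2,0.02,0.027,-0.002,-0.001,0,-0.1,-0.2,0.02,0.027,-0.002,-0.001,0,-0.1,-0.2], squeeze=120)

```text
clock: 8.02
tcp_pos: [0.5847, -0.1873, 0.1485]
orientation: [0.561, 1.055, -0.515]
contact_force: [1.5, 1.0, -2.0]
grip_width: 0.0348
```

Run:
```python
from h import *
st(); p,M=TR(); x=M[:,0]
g=r.grab_frame("side");n="side";u,v,w,h,k=270,110,40,45,13
a=cv2.resize(g[v:v+h,u:u+w],None,fx=k,fy=k,interpolation=cv2.INTER_CUBIC)
P=lambda X:tuple(int(round(t)) for t in (proj(n,X)-[u,v]+.5)*k-.5)
for s in(.085,.043): cv2.circle(a,P(p+s*x),2,(0,0,255),-1)
for s in(-.006,-.013,-.026,-.05): cv2.circle(a,P(PIN+s*ZV),2,(255,0,255),-1)
cv2.imwrite("pics/c5.png",a)
```

```text
d -0.0086 lateral(tool) [ 0.     -0.0013 -0.0001] tilt 0.12 F_tool [ 2.3  1.4 -0.4] M_tool [0.01 0.87 0.03] w 0.0348
8.025 [ 0.56  0.34 -0.45  2.1   0.61  0.35  0.46]
-0.008 ([-0.0006, 0.0011, 0.0001], [0.04, 0.0, 0.02])
-0.016 ([0.0074, 0.0011, 0.0001], [0.04, 0.0, 0.02])
-0.0235 ([0.0149, 0.0011, 0.0001], [0.04, 0.0, 0.02])
-0.026 ([0.0174, 0.0011, 0.0001], [0.04, 0.0, 0.02])
```

View pics/c5.png

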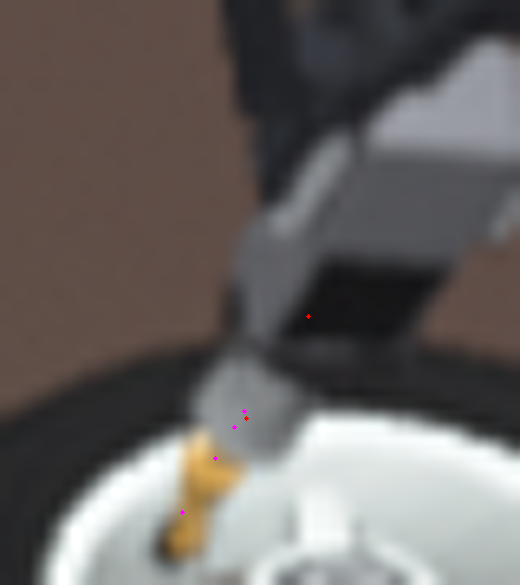

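The overlay puts the mouth over the valve. The lower brass lies about 0.7 px right of my axis, so I nudge the azimuth to −19° and advance slowly.

```bash
sed -i 's/az=np.radians(-17)/az=np.radians(-19)/' h.py; python3 -c "from h import *;st()"
```

```text
d -0.0085 lateral(tool) [-0.     -0.0012 -0.0001] tilt 0.73 F_tool [ 1.8  1.2 -2.3] M_tool [0.02 0.83 0.11] w 0.0350
8.075 [ 0.56  0.34 -0.45  2.1   0.61  0.35  0.46]
-0.008 ([-0.0005, 0.0021, -0.0005], [0.03, -0.07, -0.13])
-0.016 ([0.0075, 0.0021, -0.0004], [0.03, -0.07, -0.13])
-0.0235 ([0.015, 0.002, -0.0004], [0.03, -0.07, -0.13])
-0.026 ([0.0175, 0.0019, -0.0003], [0.03, -0.07, -0.13])
```

Emit:
carry_out(targets=[0.02,0.001,0.002,-0.0005,0,-0.05,-0.1,0.02,0.003,0.002,-0.0005,0,-0.05,-0.1,0.02,0.005,0.002,-0.0005,0,-0.05,-0.1,0.02,0.007,0.002,-0.0005,0,-0.05,-0.1,0.02,0.0075,0.002,-0.0005,0,-0.05,-0.1,0.02,0.0075,0.002,-0.0005,0,-0.05,-0.1])

```text
clock: 8.82
tcp_pos: [0.5885, -0.1863, 0.1417]
orientation: [0.555, 1.054, -0.524]
contact_force: [-0.2, 1.7, -2.2]
grip_width: 0.035
```

```bash
python3 -c "from h import *;st()"
```

```text
d -0.0162 lateral(tool) [ 0.      0.0001 -0.0006] tilt 0.19 F_tool [ 1.7  0.8 -2.1] M_tool [0.01 0.93 0.09] w 0.0350
8.825 [ 0.52  0.35 -0.41  2.1   0.65  0.35  0.41]
-0.008 ([-0.0082, 0.0001, 0.0004], [0.03, -0.02, -0.03])
-0.016 ([-0.0002, 0.0001, 0.0004], [0.03, -0.02, -0.03])
-0.0235 ([0.0073, 0.0001, 0.0004], [0.03, -0.02, -0.03])
-0.026 ([0.0098, 0.0001, 0.0004], [0.03, -0.02, -0.03])
```

The valve rim is inside with no side force. I push on towards the click.

Emit:
carry_out(targets=[0.02,0.001,0,0.0005,0,0,0,0.02,0.002,0,0.0005,0,0,0,0.02,0.003,0,0.0005,0,0,0,0.02,0.004,0,0.0005,0,0,0,0.02,0.004,0,0.0005,0,0,0])

```text
clock: 9.45
tcp_pos: [0.5904, -0.1871, 0.1381]
orientation: [0.555, 1.054, -0.524]
contact_force: [-3.9, 2.6, 1.6]
grip_width: 0.0354
```

```bash
python3 -c "from h import *;st()"
```

```text
d -0.0203 lateral(tool) [ 0.      0.0002 -0.0002] tilt 0.20 F_tool [-3.4 -0.2 -3.6] M_tool [ 0.02  1.29 -0.01] w 0.0354
9.45 [ 0.51  0.36 -0.41  2.1   0.66  0.34  0.4 ]
-0.008 ([-0.0123, 0.0001, -0.0], [0.03, -0.03, -0.03])
-0.016 ([-0.0043, 0.0, 0.0], [0.03, -0.03, -0.03])
-0.0235 ([0.0032, 0.0, 0.0], [0.03, -0.03, -0.03])
-0.026 ([0.0057, 0.0, 0.0], [0.03, -0.03, -0.03])
```

Emit:
carry_out(targets=[0.02,0.001,0,0,0,0,0,0.02,0.002,0,0,0,0,0,0.02,0.003,0,0,0,0,0,0.02,0.003,0,0,0,0,0,0.02,0.003,0,0,0,0,0])

```text
clock: 10.07
tcp_pos: [0.5916, -0.1874, 0.1358]
orientation: [0.555, 1.054, -0.524]
contact_force: [-5.2, 3.5, 5.1]
grip_width: 0.0346
```

```bash
python3 -c "from h import *;st()"
```

```text
d -0.0230 lateral(tool) [ 0.      0.0003 -0.0001] tilt 0.18 F_tool [-7.2  0.1 -3.7] M_tool [ 0.02  1.51 -0.13] w 0.0346
10.075 [ 0.51  0.37 -0.4   2.1   0.67  0.34  0.39]
-0.008 ([-0.015, -0.0001, -0.0001], [0.03, -0.02, -0.03])
-0.016 ([-0.007, -0.0001, -0.0001], [0.03, -0.02, -0.03])
-0.0235 ([0.0005, -0.0001, -0.0001], [0.03, -0.02, -0.03])
-0.026 ([0.003, -0.0001, -0.0001], [0.03, -0.02, -0.03])
```

Emit:
carry_out(targets=[0.02,0.0008,0,0,0,0,0,0.02,0.0015,0,0,0,0,0,0.02,0.0015,0,0,0,0,0])

```text
clock: 10.45
tcp_pos: [0.592, -0.1875, 0.1356]
orientation: [0.554, 1.053, -0.524]
contact_force: [-13.0, 6.0, 19.0]
grip_width: 0.0352
```

```bash
python3 -c "from h import *;st()"
```

```text
d -0.0233 lateral(tool) [0.     0.0004 0.0003] tilt 0.13 F_tool [-23.3  -0.6  -5.1] M_tool [ 0.03  2.15 -0.49] w 0.0352
10.45 [ 0.51  0.37 -0.4   2.1   0.67  0.34  0.39]
-0.008 ([-0.0153, -0.0002, -0.0003], [0.04, -0.01, -0.02])
-0.016 ([-0.0073, -0.0003, -0.0003], [0.04, -0.01, -0.02])
-0.0235 ([0.0002, -0.0003, -0.0003], [0.04, -0.01, -0.02])
-0.026 ([0.0027, -0.0003, -0.0003], [0.04, -0.01, -0.02])
```

It has hit a firm stop at d = −23.3 mm, against a nominal −23.5 mm, with 25 N of push. So the chuck is home and past the click. I ease the push to about 16 N and relieve the small side load.

Emit:
carry_out(targets=[0.02,0.0008,-0.0003,0.0003,0,0,0,0.02,0.0008,-0.0003,0.0003,0,0,0,0.02,0.0008,-0.0003,0.0003,0,0,0])

```text
clock: 10.82
tcp_pos: [0.592, -0.1875, 0.1357]
orientation: [0.553, 1.053, -0.524]
contact_force: [-11.9, 6.4, 13.7]
grip_width: 0.0349
```

```bash
python3 -c "from h import *;st()"
```

```text
d -0.0232 lateral(tool) [0.     0.0004 0.0003] tilt 0.11 F_tool [-18.   -0.5  -6.6] M_tool [ 0.01  2.17 -0.31] w 0.0349
10.825 [ 0.5   0.37 -0.4   2.1   0.67  0.34  0.39]
-0.008 ([-0.0152, -0.0002, -0.0003], [0.04, -0.0, -0.02])
-0.016 ([-0.0072, -0.0002, -0.0003], [0.04, -0.0, -0.02])
-0.0235 ([0.0003, -0.0003, -0.0003], [0.04, -0.0, -0.02])
-0.026 ([0.0028, -0.0003, -0.0003], [0.04, -0.0, -0.02])
```

Emit:
carry_out(targets=[0.02,0.0007,0,-0.0006,0,0,0,0.02,0.0007,0,-0.0006,0,0,0,0.02,0.0007,0,-0.0006,0,0,0,0.02,0.0007,0,-0.0006,0,0,0])

```text
clock: 11.32
tcp_pos: [0.5918, -0.1873, 0.1356]
orientation: [0.553, 1.052, -0.525]
contact_force: [-9.2, 4.1, 11.1]
grip_width: 0.0352
```

Run:
```python
from h import *
st(); p,M=TR(); x=M[:,0]
g=r.grab_frame("side");n="side";u,v,w,h,k=265,95,60,60,10
a=cv2.resize(g[v:v+h,u:u+w],None,fx=k,fy=k,interpolation=cv2.INTER_CUBIC)
P=lambda X:tuple(int(round(t)) for t in (proj(n,X)-[u,v]+.5)*k-.5)
for s in(.085,.043,-.043): cv2.circle(a,P(p+s*x),2,(0,0,255),-1)
for s,rad in((.085,.0125),(.047,.0112),(.043,.0195)):
    for q in range(0,360,20):
        t=np.radians(q); cv2.circle(a,P(p+s*x+rad*(np.cos(t)*M[:,1]+np.sin(t)*M[:,2])),1,(255,255,0),-1)
for i in(-1,1):
    for j in(-1,1): cv2.line(a,P(p+.042*x+i*.018*M[:,1]+j*.014*M[:,2]),P(p-.043*x+i*.018*M[:,1]+j*.014*M[:,2]),(0,255,0),1)
cv2.imwrite("pics/c6.png",a)
```

```text
d -0.0231 lateral(tool) [0.     0.0004 0.0001] tilt 0.09 F_tool [-14.3  -0.9  -4.4] M_tool [ 0.03  1.69 -0.36] w 0.0352
11.325 [ 0.5   0.37 -0.39  2.1   0.68  0.33  0.39]
-0.008 ([-0.0151, -0.0002, -0.0], [0.04, 0.01, -0.02])
-0.016 ([-0.0071, -0.0002, -0.0], [0.04, 0.01, -0.02])
-0.0235 ([0.0004, -0.0003, -0.0], [0.04, 0.01, -0.02])
-0.026 ([0.0029, -0.0003, -0.0], [0.04, 0.01, -0.02])
```

View pics/c6.png

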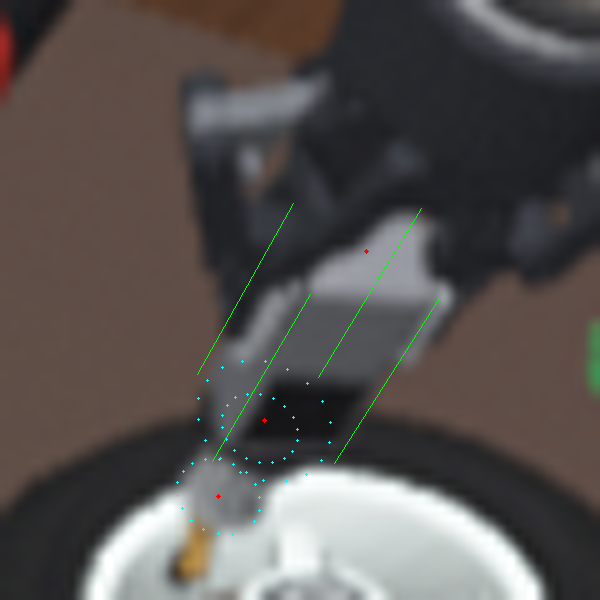

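The overlay matches the gauge body and chuck to within about 1 px, in line with the valve. The force trace also fits a click:
- 9 N at d = −23.0 mm is the pin spring alone, nearly flush.
- After that came a firm stop.

I do one stability check, then hand in.

Run:
```python
from h import *
for i in range(6): f=r.grab_frame("side")
st(); print(r.hand_in())
```

```text
d -0.0231 lateral(tool) [0.     0.0004 0.0001] tilt 0.09 F_tool [-15.2  -1.5  -4.4] M_tool [-0.01  1.74 -0.37] w 0.0349
11.675 [ 0.5   0.37 -0.39  2.1   0.68  0.33  0.39]
-0.008 ([-0.0151, -0.0002, -0.0], [0.04, 0.01, -0.02])
-0.016 ([-0.0071, -0.0002, -0.0], [0.04, 0.01, -0.02])
-0.0235 ([0.0004, -0.0002, -0.0], [0.04, 0.01, -0.02])
-0.026 ([0.0029, -0.0002, -0.0], [0.04, 0.01, -0.02])
the job is handed in; nothing more can be done
None
```

I took the larger gauge from the far holder and pressed it onto the slanted valve, and handed in with it still gripped and pushed home, at 11.7 s.

**Home and clicked:** the click is inferred from forces, not seen. The push rose to about 9 N, which matches the pin spring nearly flush, then met a firm stop 0.2 mm from the computed home position. A brief push of about 25 N there moved it only 0.3 mm more.

**Holding:** the last check, about 0.3 s after the last move, showed a steady push of about 16–17 N and a grip width of 35 mm. The measured depth was 0.4 mm short of nominal, within camera calibration. Tilt was 0.1° from my estimated valve axis.

**What disagreed:**
- **Valve direction:** the wheel centre gave −15.6°, the upper stem about −19° and the lower stem about −30°. I used −19°, so the true misalignment could be a few degrees.
- **Side force:** a small side force of about 2 N above the free-hanging value remained.

I did not take a final picture of the other objects. The wrist force never read above about 25 N, and nothing in the readings suggested a collision.

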